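# Demould resin specimen blocks and hang them to drain

### The arm

A 6-joint arm with a two-finger parallel gripper is mounted at the origin on the work surface. World frame = base frame: x ahead of the robot, y to its left, z up, the work surface at z = 0. Lengths are in m, angles in degrees, forces in N, time in s.
With the tool pointing down it reaches from about 0.425 to 0.925 m from the base axis. Payload 12.5 kg.
Tool frame: the origin (TCP) lies at the very end of the fingers, on their centre line; the grasp point (between the pads) lies 19 mm behind it; z points along the fingers, y is the line along which they close (so a half turn about z gives the same grasp; the last joint's range is limited). The gripper opens to 85 mm and grips with 20 to 120 N. Pads are 22 mm wide; open, the fingers measure 114 mm over their backs; the gripper's body (76 mm by 85 mm) begins 54 mm behind the grasp point. The pads swing forward as they close: fully open they stand 13 mm farther back than shut.
Start: joints at [-75.436, 28.126, 89.318, -0, 62.55, -6.05], TCP at [0.22, -0.585, 0.231] pointing down, gripper open.
Joint ranges: [-177.58, 177.58], [-47.91, 125.51], [2.72, 160], [-65.01, 245.01], [3.68, 167.84], [-153.87, 153.87]. Speed limits (degrees/s): [127.2, 127.2, 159.86, 180, 180, 180].

### API

Orientations are given as a 3x3 rotation matrix whose columns are the frame's x, y, z axes.
In Python, from bench import r, inverse_kinematics, cams, ticket gives the robot as it stands. Calls block until the motion is done:
- r.movep(position, orientation): joint-space move of the TCP to a pose.
- r.move_linear(position, v=0.15, rotation=None, stop_force=None): straight line of the TCP; rotation=None keeps the orientation; v is the mean speed in m/s. With stop_force (N) it stops when the force on the tool has changed by that much, and returns True; else False.
- r.set_joints(angles): joint-space move.
- r.command_gripper(opening, squeeze=None): finger opening in m; squeeze is the grip in N (None keeps the last); returns when the fingers have stopped.
- r.sleep(seconds).
- inverse_kinematics(position, orientation): joint angles nearest the present ones, or None.
- r.get_obs(): the state.
- cams.get_image(name): name is "side" or "top" or "wrist"; returns the picture (400x640x3 uint8, red, green, blue); there is no depth.
- cams.get_calibration(name): a dict with "mtx" (3x3 intrinsics, pixels), "R" (3x3) and "t" (3): a world point X has camera coordinates R X + t; the wrist camera has in their place "mount" (4x4, takes a point from camera to tool coordinates, whose origin is the TCP and whose axes are the flange's). Camera axes: x right, y down, z forward; pixel columns grow to the right and rows downward; lengths in m; the calibration is good to about 2 mm. A picture is of the moment at which its call begins: read the wrist's pose just before it. get_calibration takes no time and is no camera call.
A pose or a line that the arm cannot do raises r.IKError and nothing moves.
- ticket.job_done(): hands the job in; it is judged then, once.
The state is a dict: "time_s": time; "joint_positions": joint angles; "dq": joint speeds; "effort": joint torques, N m; "ee_pos": TCP position; "orientation": TCP orientation; "force": force on the tool from outside, world axes, zero at the start; "moment": the same for the moment, N m; "gripper_width": finger opening in m; "gripper_force": force on a finger pad.
Only numpy, scipy, OpenCV 4.12 (cv2) and the standard library are available. Lean on these libraries where they do the work, as an engineer would, in place of code of your own. Each camera call takes 0.05 s, during which the arm holds its last target. There are 200 camera calls.

### The job

Lift the clear dust cover off the casting mould and stand it upright on the bench, then lift every cast specimen block out of the mould and put it in the steel rinse basket where it stands on the bench. When all blocks are in, hang the loaded basket by its handle on the hook of the stand so that nothing spills, and put the cover back over the empty mould, all the way down on the bench. Leave the other things on the bench where they are.

Things in the scene. Friction and masses are not known exactly. Their poses are not given: they have to be found in the camera images.
- mould_top (a point): Centre of the top face of the mould: an aluminium block 146 (x) x 166 (y) x 24 mm high, fixed on the bench, with six open cavities 40 (x) x 34 (y) x 14 mm deep, in two columns at x = -33, +33 mm and three rows at y = -52, 0, +52 mm from this point. x and y run along the mould's sides, z up. Some cavities are empty.
- cover_knob (a point): Centre of the bar knob (14 x 44 x 36 mm high: thin along its x, long along its y) on top of the clear dust cover, 90 mm above the cover's lower rim. 0.35 kg. It starts over the mould, standing on the bench, with about 9 mm to spare all round. The bench to the robot's left (around x = 0.48, y = 0.36 m) is kept free for it.
- cover_rim (a point): Middle of the open underside of the dust cover, level with its lower rim. The cover is a clear plastic box open below, 172 (x) x 192 (y) mm outside, walls 4 mm, 72 mm high without the knob; inside it has 8 mm to spare above the blocks' tongues.
- basket_grip (a point): Centre of the grey plastic grip (12 x 32 x 50 mm high: thin along its x, long along its y) on top of the basket's upright wire handle. Axes as the basket: x along its length, z up. It stands 151 mm above the basket's underside. Basket 0.5 kg empty.
- basket_bar (a point): Middle (highest point) of the 6 mm round wire handle bar, 25 mm below the grip's centre, 126 mm above the basket's underside; the bar runs along the basket's y, falling 14 mm to the uprights at y = -69 and +69 mm. The opening below it goes over the hook, so the hook runs along the basket's x.
- basket_floor (a point): Centre of the inner floor of the rinse basket, a low steel tray 252 (x) x 132 (y) mm outside, walls 4 mm, rim 17 mm above this floor, floor 3 mm thick, standing on the bench. The handle stands across its middle (plane x = 0); the room for blocks is at its two ends, around x = -90 and +90 mm.
- hook_seat (a point): Where the underside of a 6 mm bar rests in the V-shaped dip of the hook (8 mm round rod, both flanks at 45 degrees), 226 mm above the bench; z up. Fixed. The open end points to -x: the upturned tip is at x = -20, its top 17 mm above this point; to +x the rod rises 14 mm at x = +17 and runs back level to the post (18 mm thick) at x = +175. Foot on the bench: x = +130 to +250, y = -60 to +60.
- block1_mid (a point): Centre (25 mm above its underside) of cast specimen block 1, 40 g; may be absent, all are alike. A resin block 36 (x) x 30 (y) x 16 mm high with an upright white plastic tongue on its middle, 10 mm thin along x, 26 mm long along y, 34 mm high (50 mm in all), to hold it by. It starts upright in a cavity with its underside 10 mm above the bench, 2 mm free all round, its axes along the mould's.
- block2_mid (a point): Centre (25 mm above its underside) of cast specimen block 2, 40 g; may be absent, all are alike. A resin block 36 (x) x 30 (y) x 16 mm high with an upright white plastic tongue on its middle, 10 mm thin along x, 26 mm long along y, 34 mm high (50 mm in all), to hold it by. It starts upright in a cavity with its underside 10 mm above the bench, 2 mm free all round, its axes along the mould's.
- block3_mid (a point): Centre (25 mm above its underside) of cast specimen block 3, 40 g; may be absent, all are alike. A resin block 36 (x) x 30 (y) x 16 mm high with an upright white plastic tongue on its middle, 10 mm thin along x, 26 mm long along y, 34 mm high (50 mm in all), to hold it by. It starts upright in a cavity with its underside 10 mm above the bench, 2 mm free all round, its axes along the mould's.
- block4_mid (a point): Centre (25 mm above its underside) of cast specimen block 4, 40 g; may be absent, all are alike. A resin block 36 (x) x 30 (y) x 16 mm high with an upright white plastic tongue on its middle, 10 mm thin along x, 26 mm long along y, 34 mm high (50 mm in all), to hold it by. It starts upright in a cavity with its underside 10 mm above the bench, 2 mm free all round, its axes along the mould's.
- block5_mid (a point): Centre (25 mm above its underside) of cast specimen block 5, 40 g; may be absent, all are alike. A resin block 36 (x) x 30 (y) x 16 mm high with an upright white plastic tongue on its middle, 10 mm thin along x, 26 mm long along y, 34 mm high (50 mm in all), to hold it by. It starts upright in a cavity with its underside 10 mm above the bench, 2 mm free all round, its axes along the mould's.
- block6_mid (a point): Centre (25 mm above its underside) of cast specimen block 6, 40 g; may be absent, all are alike. A resin block 36 (x) x 30 (y) x 16 mm high with an upright white plastic tongue on its middle, 10 mm thin along x, 26 mm long along y, 34 mm high (50 mm in all), to hold it by. It starts upright in a cavity with its underside 10 mm above the bench, 2 mm free all round, its axes along the mould's.
- flask: Bystander: red bottle 64 mm across, 150 mm high; origin at its underside. To be left alone.
- tipbox: Bystander: blue closed box 75 x 115 x 55 mm; origin at its underside. To be left alone.
- beaker: Bystander: glass beaker 70 mm across, 90 mm high; origin at its underside. To be left alone.

How it is judged (in metres and radians):
On the way, in this order (a step that is already met when the one before it is completed fails the run):
1. the cover stands upright on the bench, clear of the mould (horizontal distance between cover_knob and mould_top above 0.15 m and height (world z) of cover_knob below 0.096 m and angle between cover_knob's own z axis and vertical below 0.06 rad), for 0.2 s.
2. every block is in the basket, which stands on the bench (x of block1_mid in the frame of basket_floor between -0.127 and 0.127 m and y of block1_mid in the frame of basket_floor between -0.067 and 0.067 m and z of block1_mid in the frame of basket_floor between 0 and 0.06 m and x of block2_mid in the frame of basket_floor between -0.127 and 0.127 m and y of block2_mid in the frame of basket_floor between -0.067 and 0.067 m and z of block2_mid in the frame of basket_floor between 0 and 0.06 m and x of block3_mid in the frame of basket_floor between -0.127 and 0.127 m and y of block3_mid in the frame of basket_floor between -0.067 and 0.067 m and z of block3_mid in the frame of basket_floor between 0 and 0.06 m and x of block4_mid in the frame of basket_floor between -0.127 and 0.127 m and y of block4_mid in the frame of basket_floor between -0.067 and 0.067 m and z of block4_mid in the frame of basket_floor between 0 and 0.06 m and x of block5_mid in the frame of basket_floor between -0.127 and 0.127 m and y of block5_mid in the frame of basket_floor between -0.067 and 0.067 m and z of block5_mid in the frame of basket_floor between 0 and 0.06 m and x of block6_mid in the frame of basket_floor between -0.127 and 0.127 m and y of block6_mid in the frame of basket_floor between -0.067 and 0.067 m and z of block6_mid in the frame of basket_floor between 0 and 0.06 m and height (world z) of basket_floor below 0.012 m), for 0.2 s.
3. the loaded basket hangs by its handle bar in the dip of the hook (x of basket_bar in the frame of hook_seat between -0.016 and 0.016 m and y of basket_bar in the frame of hook_seat between -0.025 and 0.025 m and z of basket_bar in the frame of hook_seat between -0.008 and 0.014 m and angle between basket_floor's own z axis and vertical below 0.35 rad and x of block1_mid in the frame of basket_floor between -0.127 and 0.127 m and y of block1_mid in the frame of basket_floor between -0.067 and 0.067 m and z of block1_mid in the frame of basket_floor between 0 and 0.06 m and x of block2_mid in the frame of basket_floor between -0.127 and 0.127 m and y of block2_mid in the frame of basket_floor between -0.067 and 0.067 m and z of block2_mid in the frame of basket_floor between 0 and 0.06 m and x of block3_mid in the frame of basket_floor between -0.127 and 0.127 m and y of block3_mid in the frame of basket_floor between -0.067 and 0.067 m and z of block3_mid in the frame of basket_floor between 0 and 0.06 m and x of block4_mid in the frame of basket_floor between -0.127 and 0.127 m and y of block4_mid in the frame of basket_floor between -0.067 and 0.067 m and z of block4_mid in the frame of basket_floor between 0 and 0.06 m and x of block5_mid in the frame of basket_floor between -0.127 and 0.127 m and y of block5_mid in the frame of basket_floor between -0.067 and 0.067 m and z of block5_mid in the frame of basket_floor between 0 and 0.06 m and x of block6_mid in the frame of basket_floor between -0.127 and 0.127 m and y of block6_mid in the frame of basket_floor between -0.067 and 0.067 m and z of block6_mid in the frame of basket_floor between 0 and 0.06 m), for 0.2 s.
At the end, for the whole second after the job is handed in: The basket hangs by its bar in the hook's dip (bar within 16 mm of the dip, tilted under 20 degrees, at rest), off the bench, with every block inside it; the cover stands level over the mould (knob within 20 mm of the mould's centre, rim within 6 mm of the bench) (all of step 3 and horizontal distance between cover_knob and mould_top below 0.02 m and height (world z) of cover_knob below 0.096 m and angle between cover_knob's own z axis and vertical below 0.06 rad and height (world z) of basket_floor above 0.06 m and linear speed of basket below 0.08 m/s and linear speed of cover below 0.02 m/s); the robot touches nothing.
It fails at once if the flask is displaced by more than 3 cm (distance of flask from where it was at the start of the episode above 0.03 m).
It fails at once if the tipbox is displaced by more than 3 cm (distance of tipbox from where it was at the start of the episode above 0.03 m).
It fails at once if the beaker is displaced by more than 3 cm (distance of beaker from where it was at the start of the episode above 0.03 m).
Of block1, block2, block3, block4, block5, block6 only 3 to 5 are there at a start; the rules pass over those that are not, and their reading is None.
At some moment in a run one of cover, block1, block2, block3, block4, block5, block6 may be knocked a few centimetres aside while the robot is not near it.
It also fails if it takes over 210 s, if anything falls off the work surface, if the arm or the gripper's body presses on something with over 40 N, if the wrist force passes 120 N, or if a joint passes its speed limit or range.

## Working session

There is one attempt and no reset: what is moved stays moved. The work goes in short steps, each a Python script; the robot and the scene stay as the last script left them, time stands still between calls to the robot, and variables do not carry over. Pictures are saved under pics/ and viewed, at most 14 in all, crops included, and the job is handed in when it is done.

```bash
ls; mkdir -p pics
python3 - <<'E'
from bench import r,cams
import cv2,numpy as np
for n in("top","side"):
    im=cams.get_image(n);cv2.imwrite(f"pics/{n}0.png",im[:,:,::-1])
    c=cams.get_calibration(n);print(n,np.round(c["mtx"],1).tolist(),np.round(c["R"],3).tolist(),np.round(c["t"],3))
print(cams.get_calibration("wrist"));o=r.get_obs();print(o["time_s"],o["orientation"])
E
```

```text
pics
top [[486.8, 0.0, 321.2], [0.0, 486.8, 198.6], [0.0, 0.0, 1.0]] [[-0.001, -1.0, 0.0], [-0.992, 0.001, -0.129], [0.129, -0.0, -0.992]] [-0.065  0.643  1.549]
side [[432.8, 0.0, 318.3], [0.0, 432.8, 192.3], [0.0, 0.0, 1.0]] [[-0.942, -0.336, -0.006], [-0.177, 0.512, -0.841], [0.285, -0.791, -0.541]] [0.558 0.255 1.138]
{'mtx': array([[346.42965944,   0.        , 329.51811773],
       [  0.        , 346.42965944, 198.0738442 ],
       [  0.        ,   0.        ,   1.        ]]), 'mount': array([[-1.80700083e-05, -9.57017568e-01, -2.90029953e-01,
         7.43504038e-02],
       [ 9.99999841e-01,  1.46295402e-04, -5.45037760e-04,
         1.12798090e-04],
       [ 5.64040760e-04, -2.90029916e-01,  9.57017413e-01,
        -1.43710043e-01],
       [ 0.00000000e+00,  0.00000000e+00,  0.00000000e+00,
         1.00000000e+00]])}
0.1 [[ 9.35968085e-01  3.52084745e-01 -2.73966425e-04]
 [ 3.52084844e-01 -9.35967611e-01  9.45377327e-04]
 [ 7.64292355e-05 -9.81302432e-04 -9.99999516e-01]]
```

View pics/top0.png

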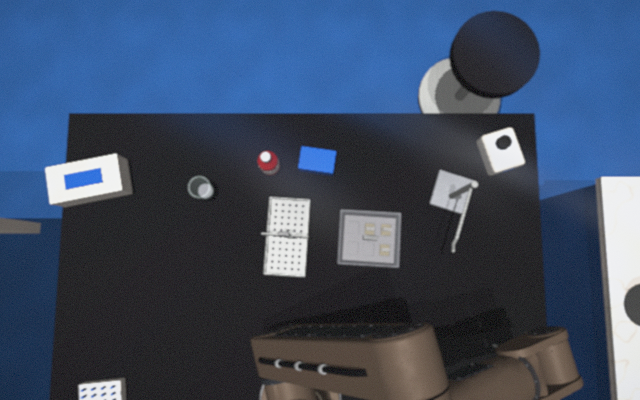

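View pics/side0.png

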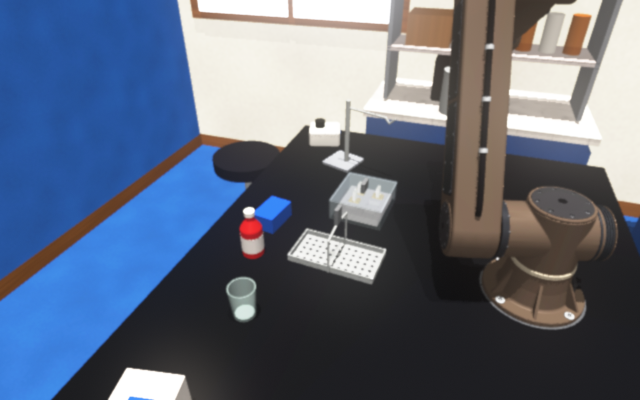

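Top view: basket at about (287,236), mould and cover at (370,238), hook stand foot (450,190) with rod to about (454,250), flask (267,160), tipbox (317,158), beaker (201,187). I'll convert these to world positions and set up helpers.

```bash
cat > h.py <<'E'
from bench import r,inverse_kinematics,cams,ticket
import numpy as np,cv2,json,time
def down(a):
    # tool down; closing axis (tool y) at world angle a degrees
    a=np.radians(a);y=np.array([np.cos(a),np.sin(a),0]);z=np.array([0,0,-1.]);x=np.cross(y,z)
    return np.column_stack([x,y,z])
def campose(n,o=None):
    c=cams.get_calibration(n)
    if n!="wrist": return c["mtx"],c["R"],c["t"]
    T=np.eye(4);T[:3,:3]=o["orientation"];T[:3,3]=o["ee_pos"];T=np.linalg.inv(T@c["mount"])
    return c["mtx"],T[:3,:3],T[:3,3]
def ray(P,px,z):
    K,R,t=P;d=R.T@np.linalg.solve(K,[px[0],px[1],1.]);C=-R.T@t
    return C+d*(z-C[2])/d[2]
def proj(P,X):
    K,R,t=P;p=K@(R@np.asarray(X)+t);return p[:2]/p[2]
def shot(n,name,crop=None,s=1):
    o=r.get_obs();im=cams.get_image(n)[:,:,::-1].copy()
    P=campose(n,o);np.savez(f"pics/{name}.npz",K=P[0],R=P[1],t=P[2])
    cv2.imwrite(f"pics/{name}_full.png",im)
    if crop: im=im[crop[1]:crop[3],crop[0]:crop[2]]
    cv2.imwrite(f"pics/{name}.png",cv2.resize(im,None,fx=s,fy=s,interpolation=cv2.INTER_CUBIC));return P
def load(name):
    d=np.load(f"pics/{name}.npz");return d["K"],d["R"],d["t"]
E
python3 - <<'E'
from h import *
P=campose("top")
for n,px,z in [("basket rim corners",(268,197),.02),("",(310,198),.02),("",(307,276),.02),("",(264,275),.02),("bar",(285,234),.126),("mould",(370,238),.024),("cover TL",(340,209),.072),("TR",(401,211),.072),("BR",(399,268),.072),("BL",(337,266),.072),
 ("foot",(437,170),.006),("foot",(476,183),.006),("foot",(462,213),.006),("foot",(431,203),.006),("post",(474,184),.24),("tip",(454,250),.24),("flask",(267,160),.15),("tip",(317,159),.055),("beaker",(201,187),.045)]:
    print(n,np.round(ray(P,px,z),3))
im=cv2.imread("pics/top0.png")[150:290,180:500];cv2.imwrite("pics/c1.png",cv2.resize(im,None,fx=2.5,fy=2.5,interpolation=cv2.INTER_CUBIC))
E
```

```text
basket rim corners [0.652 0.111 0.02 ]
 [ 0.648 -0.029  0.02 ]
 [ 0.393 -0.02   0.02 ]
 [0.396 0.12  0.02 ]
bar [0.523 0.045 0.126]
mould [ 0.516 -0.225  0.024]
cover TL [ 0.606 -0.126  0.072]
TR [ 0.599 -0.321  0.072]
BR [ 0.419 -0.31   0.072]
BL [ 0.425 -0.115  0.072]
foot [ 0.745 -0.456  0.006]
foot [ 0.7   -0.585  0.006]
foot [ 0.599 -0.534  0.006]
foot [ 0.633 -0.432  0.006]
post [ 0.659 -0.504  0.24 ]
tip [ 0.471 -0.44   0.24 ]
flask [0.749 0.101 0.15 ]
tip [ 0.772 -0.052  0.055]
beaker [0.681 0.327 0.045]
```

View pics/c1.png

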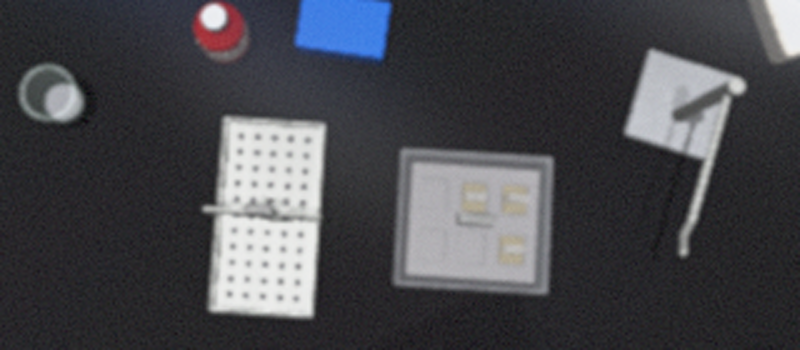

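The crop shows three blocks: middle row top (475,195), right row top (515,198) and right row bottom (512,248). The knob is at (475,218). The hook tip is at (683,252) and the post top at (737,87). Next I'll take closer wrist pictures of the cover, basket and hook.

Run:
```python
from h import *
r.movep([0.50,-0.44,0.40],down(-19)); shot("wrist","hook")
r.movep([0.51,-0.225,0.28],down(-2)); shot("wrist","cover")
r.movep([0.52,0.045,0.36],down(-2)); shot("wrist","bask")
print(r.get_obs()["time_s"],r.get_obs()["joint_positions"])
a=[cv2.imread(f"pics/{n}.png") for n in("hook","cover","bask")]
cv2.imwrite("pics/m1.png",np.hstack([a[0][:,120:520],a[1][:,120:520]]))
cv2.imwrite("pics/m2.png",cv2.resize(a[2],(800,500)))
```

```text
3.6583 [-2.42846441e+00  1.32289985e+01  9.25489711e+01 -1.28905530e-02
  7.42669065e+01 -3.46694371e-01]
```

View pics/m1.png

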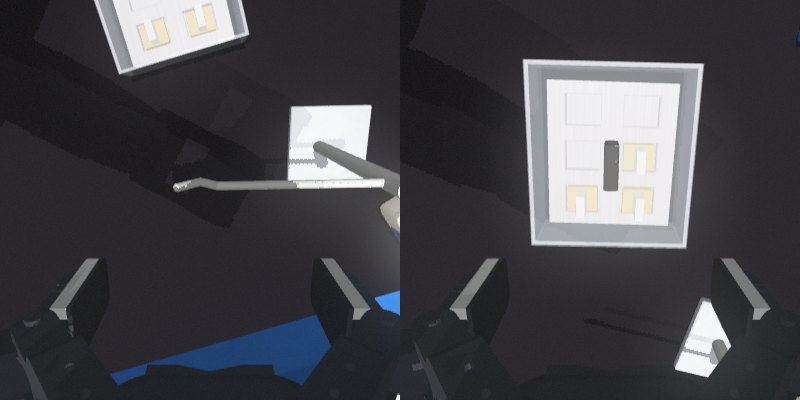

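View pics/m2.png

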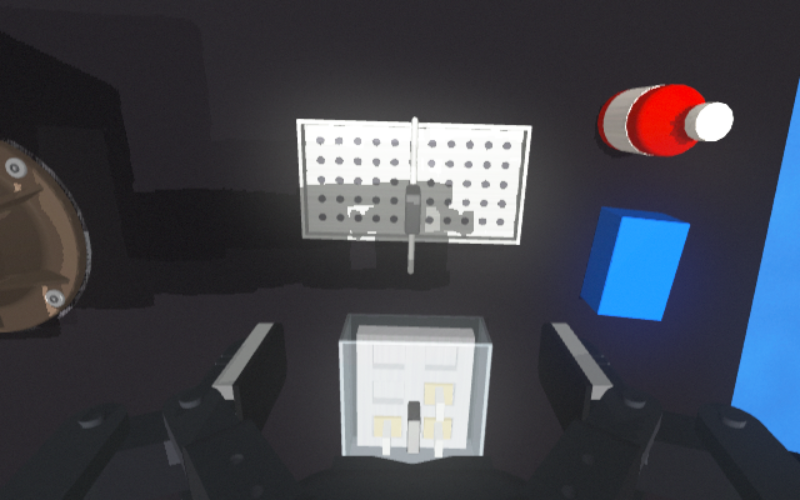

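Hook picture: tip at about (180,187), the rod bends near (218,186), the level rod runs to (385,183). Cover corners, in montage pixels: (524,60), (703,64), (687,248), (531,245), with the knob at (611,165). Basket: grip at (413,205), bar ends at (415,119) and (411,272). I'll enlarge these to read them more exactly.

Run:
```python
from h import *
R=lambda n,x0,y0,x1,y1,s:cv2.resize(cv2.imread(f"pics/{n}.png")[y0:y1,x0:x1],None,fx=s,fy=s,interpolation=cv2.INTER_CUBIC)
a=R("hook",290,170,390,200,8)   # 800x240
b=R("cover",238,50,428,255,1.75) # 332x359
c=R("bask",234,90,434,225,2.3)   # 460x310
im=np.zeros((600,800,3),np.uint8);im[:240]=a;im[240:240+b.shape[0],:b.shape[1]]=b;im[240:240+c.shape[0],335:335+c.shape[1]]=c
print(b.shape,c.shape)
cv2.imwrite("pics/m3.png",im)
```

```text
(359, 332, 3) (310, 460, 3)
```

View pics/m3.png

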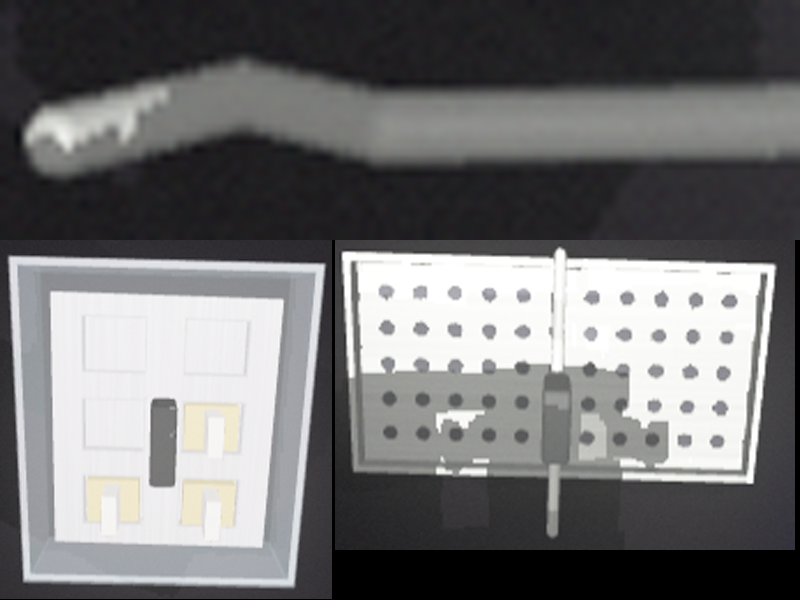

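```bash
cat >> h.py <<'E'
from scipy.optimize import least_squares
def fit(P,model,pix,x0):
    """x,y,yaw(deg) of an object standing level; model: Nx3 points (z absolute)"""
    m=np.asarray(model,float)
    def W(q):
        a=np.radians(q[2]);c,s=np.cos(a),np.sin(a)
        return np.c_[q[0]+c*m[:,0]-s*m[:,1],q[1]+s*m[:,0]+c*m[:,1],m[:,2]]
    f=lambda q:np.concatenate([proj(P,X)-p for X,p in zip(W(q),pix)])
    s=least_squares(f,x0,x_scale=[.1,.1,10]);return s.x,np.round(s.fun,1)
def box(hx,hy,z): return [(-hx,hy,z),(hx,hy,z),(hx,-hy,z),(-hx,-hy,z)]
E
python3 - <<'E'
from h import *
h=np.array([(243,95),(370,125),(45,142)])/8+[290,170]
print("hook",fit(load("hook"),[(0,0,.2191),(.017,0,.2361),(-.019,0,.238)],h,[.49,-.446,-19]))
far=ray(load("hook"),np.array([800,120])/8+[290,170],.236);print(far)
f=lambda p,o,s,off:(np.array(p,float)-o)/s+off
P=load("cover")
print("cover",fit(P,box(.086,.096,.072),f([(11,258),(325,265),(294,586),(25,580)],[0,240],1.747,[238,50]),[.51,-.22,-2]))
print("mould",fit(P,box(.073,.083,.024),f([(51,292),(283,298),(262,548),(56,541)],[0,240],1.747,[238,50]),[.51,-.22,-2]))
P=load("bask");px=f([(343,253),(775,266),(754,482),(355,470)],[335,240],2.3,[234,90])
print("bask",fit(P,box(.126,.066,.020),px,[.52,.045,-2]))
print("bar ends",[ray(P,f(p,[335,240],2.3,[234,90]),.112) for p in((560,253),(552,533))])
E
```

```text
hook (array([  0.48685159,  -0.44435557, -16.85555959]), array([-1.8, -0. ,  0.3,  0.1,  1.5, -0. ]))
[ 0.54955474 -0.46470902  0.236     ]
cover (array([ 0.51357804, -0.21999052, -3.42383431]), array([-0.8, -0.7,  0.6, -0.1,  0.5,  0.6, -0.3,  0.8]))
mould (array([ 0.51332242, -0.22377253, -3.79475336]), array([-0.2,  0.2,  0.1,  0.9,  0.2, -1.1, -0.1, -0.3]))
bask (array([ 0.52209051,  0.04538087, -3.64714696]), array([ 0.3, -0.1,  0.4, -0.3, -0.3, -0. , -0.4,  0.5]))
bar ends [array([0.52562242, 0.11530551, 0.112     ]), array([ 0.51670902, -0.02464986,  0.112     ])]
```

Residuals are within 1 px or so, the cover and mould centres agree to 4 mm, and the bar ends are 140 mm apart (138 expected). Now I'll move the cover.

Run:
```python
from h import *
a=-3.5;x,y=.5136,-.2205
r.movep([x,y,.20],down(a)); r.move_linear([x,y,.080],v=.1,stop_force=10)
r.command_gripper(0.0,50); o=r.get_obs();print(o["ee_pos"],o["gripper_width"],o["gripper_force"])
r.move_linear([x,y,.285],v=.12); o=r.get_obs();print(o["gripper_width"],o["force"])
r.move_linear([.48,.36,.285],v=.25)
r.move_linear([.48,.36,.092],v=.15)
print(r.move_linear([.48,.36,.076],v=.02,stop_force=4)); print(r.get_obs()["ee_pos"])
r.command_gripper(0.085); r.move_linear([.48,.36,.25],v=.2)
r.movep([.513,-.224,.28],down(-3.7)); 
shot("wrist","mould",(230,40,430,250),2.8); shot("top","top1",(100,150,420,300),2.5); print(r.get_obs()["time_s"])
a=cv2.imread("pics/mould.png");b=cv2.imread("pics/top1.png")[:,:235]
print(a.shape);im=np.zeros((600,800,3),np.uint8);im[:588,:560]=a;im[:b.shape[0],562:562+b.shape[1]]=b;cv2.imwrite("pics/m4.png",im)
```

```text
[ 0.51340307 -0.22047082  0.08020982] 0.012996606310408146 50.622387528419495
0.012849376064980591 [-0.120129    0.00979284 -4.26614679]
True
[0.47996057 0.35995035 0.0802134 ]
17.1083
(588, 560, 3)
```

View pics/m4.png

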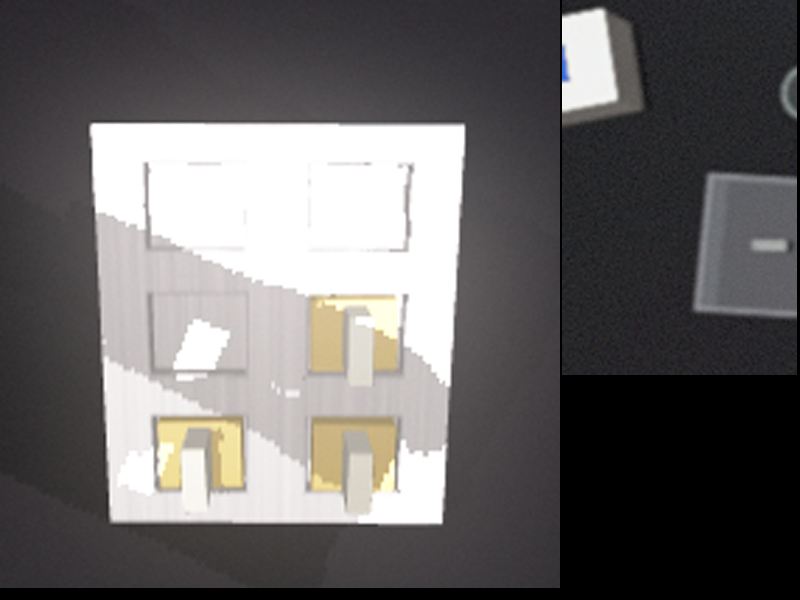

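The cover is standing at the free spot and three blocks remain at their cavities: (33,0), (-33,-52) and (33,-52) mm. I'll refit the mould from its corners and pick the blocks.

```bash
cat >> h.py <<'E'
def tf(q,x,y):
    a=np.radians(q[2]);return np.array([q[0]+np.cos(a)*x-np.sin(a)*y,q[1]+np.sin(a)*x+np.cos(a)*y])
BASK=np.array([.5221,.0454,-3.65])
def transfer(M,src,dst):
    s=tf(M,*src);d=tf(BASK,*dst);Rm=down(M[2]);Rb=down(BASK[2])
    r.command_gripper(.045);r.move_linear([*s,.12],v=.25,rotation=Rm)
    if r.move_linear([*s,.032],v=.12,stop_force=8): print("contact",r.get_obs()["ee_pos"]);return False
    r.command_gripper(0,25);w=r.get_obs()["gripper_width"];print("w",w)
    if not .007<w<.013: return False
    r.move_linear([*s,.12],v=.12);r.move_linear([*d,.12],v=.25,rotation=Rb)
    print("w",r.get_obs()["gripper_width"])
    r.move_linear([*d,.035],v=.12);print(r.move_linear([*d,.022],v=.03,stop_force=2),r.get_obs()["ee_pos"][2])
    r.command_gripper(.040);r.move_linear([*d,.12],v=.2);return True
E
python3 - <<'E'
from h import *
c=np.array([(91,124),(465,124),(443,523),(110,522)])/2.8+[230,40]
M,res=fit(load("mould"),box(.073,.083,.024),c,[.51,-.22,-3]);print(M,res);np.save("M.npy",M)
ok=all(transfer(M,s,d) for s,d in [((.033,-.052),(.085,-.03)),((.033,0),(.085,.03)),((-.033,-.052),(-.085,0))])
print(ok)
if ok:
    r.movep([.52,.045,.36],down(-3.65))
    shot("wrist","b2",(200,60,460,260),3); print(r.get_obs()["time_s"])
E
```

```text
[ 0.51318601 -0.22335585 -3.81558708] [ 0.1  0.2 -0.3  0.6 -0.3 -0.6  0.5 -0.5]
w 0.009267059929374445
w 0.009724633769335762
True 0.025118079357620025
w 0.009653160501511132
w 0.009687925578004523
True 0.025201259756802662
w 0.009430522772160988
w 0.009627693821914458
True 0.02496332639859904
True
40.1
```

```bash
ls pics | tail -4
```

```text
top0.png
top1.npz
top1.png
top1_full.png
```

Run:
```python
from h import *
shot("top","top2",(90,130,420,300),2.4)
a=cv2.imread("pics/b2_full.png")[60:250,220:440];b=cv2.imread("pics/top2_full.png")[140:290,90:420]
im=np.zeros((600,800,3),np.uint8);a=cv2.resize(a,None,fx=1.8,fy=1.8);b=cv2.resize(b,(528,240))
im[:342,:396]=a;im[345:585,:528]=b;cv2.imwrite("pics/m5.png",im)
```

```text
(no output)
```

View pics/m5.png

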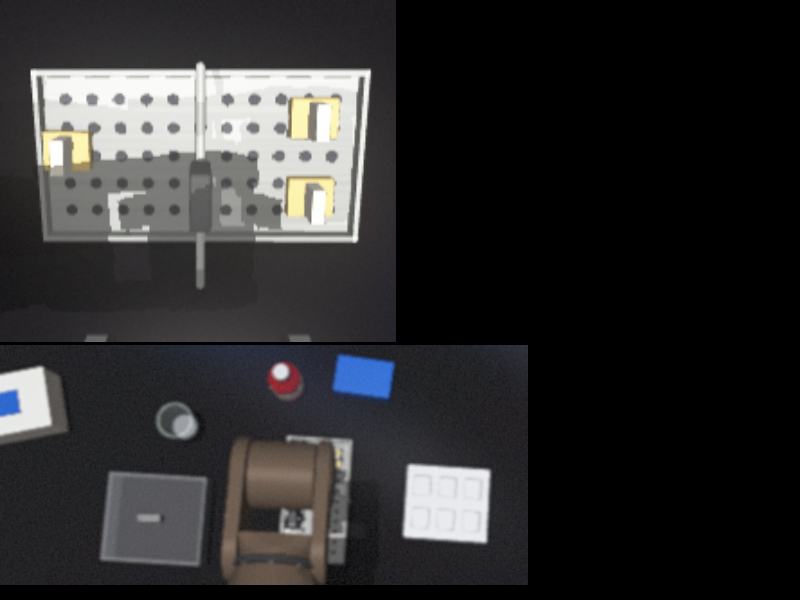

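All three blocks are in the basket; the left one slid to the end wall but stands upright inside. The cover is undisturbed, and nothing is left in the mould. Next I'll refit the basket, grasp the grip and carry it to just above the hook's dip.

Run:
```python
from h import *
c=np.array([(32,70),(370,70),(358,241),(44,241)])/1.8+[220,60]
B,res=fit(load("b2"),box(.126,.066,.020),c,[.52,.045,-3]);print(B,res)
H=np.array([.4869,-.4444,-18.])
Rb=down(B[2])
r.move_linear([*B[:2],.23],v=.2,rotation=Rb);r.command_gripper(.06)
print(r.move_linear([*B[:2],.145],v=.1,stop_force=8))
r.command_gripper(0,70);print(r.get_obs()["gripper_width"],r.get_obs()["ee_pos"])
r.move_linear([*B[:2],.285],v=.08);print(r.get_obs()["gripper_width"],r.get_obs()["force"],r.get_obs()["moment"])
r.move_linear([*tf(H,-.09,0),.285],v=.13,rotation=down(H[2]))
shot("top","h1");shot("side","h2");shot("wrist","h3");print(r.get_obs()["time_s"],r.get_obs()["gripper_width"])
a=cv2.imread("pics/h1_full.png")[150:300,350:530];b=cv2.imread("pics/h2_full.png")[80:240,280:480];c=cv2.imread("pics/h3_full.png")[:,120:520]
im=np.zeros((600,800,3),np.uint8);im[:300,:360]=cv2.resize(a,(360,300));im[300:,:375]=cv2.resize(b,(375,300));im[:400,380:780]=c;cv2.imwrite("pics/m6.png",im)
```

```text
[ 0.52198559  0.04539356 -3.61732621] [-0.3  0.1  0.4  0.  -0.2 -0.1  0.1 -0.1]
False
0.011106755581875604 [0.52142816 0.04543903 0.14494146]
0.011328147280464631 [-0.08587212 -0.38441471 -6.02901838] [ 0.01127431  0.07727348 -0.05218729]
48.65 0.011251690704980234
```

View pics/m6.png

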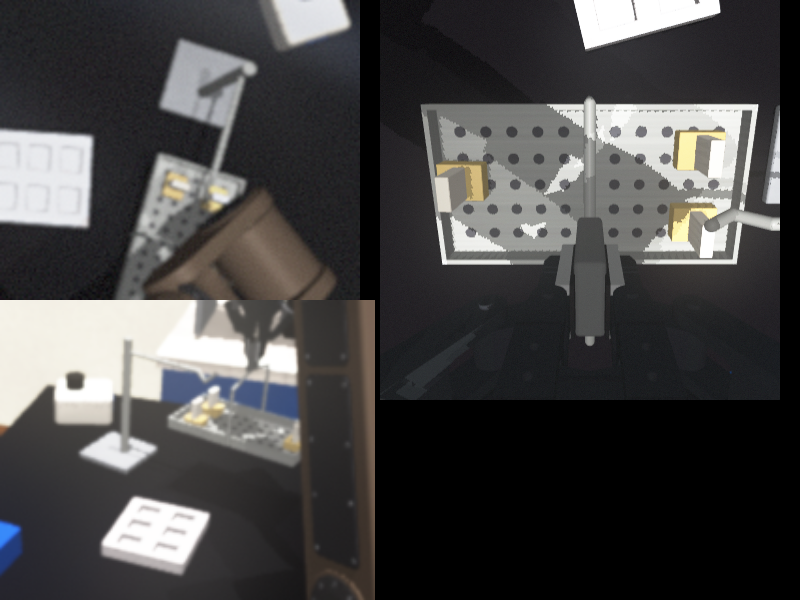

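The basket is level on the gripper, with the hook tip at full-image (451,224) and the dip at (478,212). I'll check the predicted hook pixels against these, then hang it.

Run:
```python
from h import *
P=load("h3");H=np.array([.4869,-.4444,-18.])
print("dip",proj(P,[*tf(H,0,0),.2191]),"tip",proj(P,[*tf(H,-.019,0),.238]))
q,res=fit(P,[(0,0,.2191),(-.019,0,.238),(.017,0,.2361)],[(478,211),(452,224),(495,217)],H);print(q,res)
np.save("Hq.npy",q)
```

```text
dip [469.35657993 214.17407394] tip [449.53191337 224.90651471]
[  0.48662351  -0.44191644 -13.06123312] [-9.8 -0.2 -4.  -0.1 13.1  0.8]
```

Run:
```python
from h import *
P=load("h3");H=np.array([.4869,-.4444,-18.])
im=cv2.resize(cv2.imread("pics/h3_full.png")[190:250,435:555],None,fx=6,fy=6,interpolation=cv2.INTER_CUBIC)
for X in ([*tf(H,0,0),.2191],[*tf(H,-.019,0),.238],[*tf(H,.017,0),.2361],[*tf(H,.06,0),.2361]):
    p=(proj(P,X)-[435,190]+.5)*6;cv2.circle(im,tuple(int(v) for v in p),4,(0,0,255),-1)
cv2.imwrite("pics/m7.png",im)
```

```text
(no output)
```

View pics/m7.png

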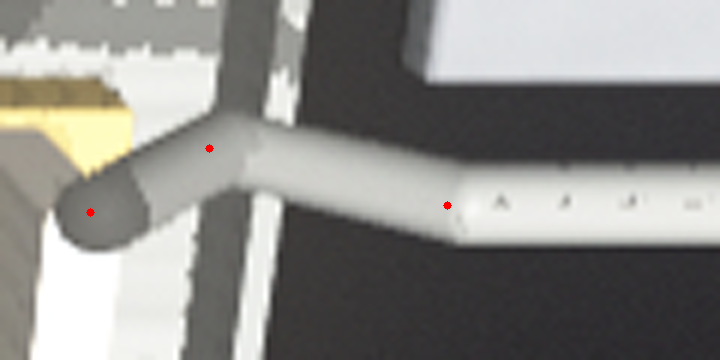

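The fit holds to about 2 mm, with the hook slightly farther in +x, and the V will centre the bar. I'll advance, lower until contact, then release.

Run:
```python
from h import *
H=np.array([.4869,-.4444,-18.]);p=tf(H,.002,0)
print(r.move_linear([*p,.285],v=.07,stop_force=8),r.get_obs()["force"])
r.move_linear([*p,.256],v=.05)
print(r.move_linear([*p,.243],v=.015,stop_force=4),r.get_obs()["ee_pos"],r.get_obs()["force"])
r.sleep(.2)
shot("wrist","k1");shot("side","k2");print(r.get_obs()["time_s"],r.get_obs()["force"])
a=cv2.imread("pics/k1_full.png")[:,120:520];b=cv2.imread("pics/k2_full.png")[90:230,300:480]
im=np.hstack([a,cv2.resize(b,(400,311))[:].copy() if 0 else cv2.copyMakeBorder(cv2.resize(b,(400,311)),0,89,0,0,0)]);cv2.imwrite("pics/m8.png",im)
```

```text
False [ 0.27617675  0.79923575 -6.24361642]
True [ 0.48848793 -0.44490035  0.24850891] [-1.43555932 -0.06339391  2.25965993]
51.7 [-2.58156937 -0.18100278  6.42161549]
```

View pics/m8.png

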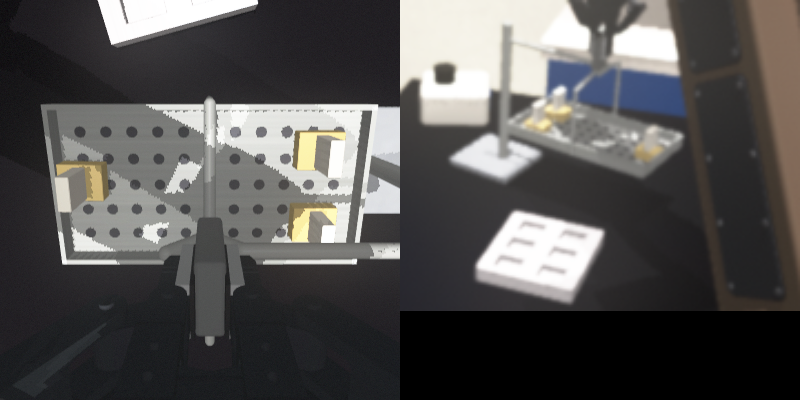

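The bar is resting in the dip: contact came at TCP 0.2485 against 0.248 predicted. I'll release, then look at the basket and the cover.

Run:
```python
from h import *
p=r.get_obs()["ee_pos"]
r.move_linear([p[0],p[1],p[2]+.001],v=.02)
r.command_gripper(.030);r.move_linear([p[0],p[1],.38],v=.1)
r.movep([.48,.30,.30],down(-3.5))
shot("wrist","c9");shot("top","t9");print(r.get_obs()["time_s"],r.get_obs()["force"])
a=cv2.imread("pics/c9_full.png")[0:300,190:490];b=cv2.imread("pics/t9_full.png")[150:300,350:530]
im=np.zeros((600,800,3),np.uint8);im[:480,:480]=cv2.resize(a,(480,480));im[:267,480:]=cv2.resize(b,(320,267));
im[300:550,480:]=cv2.resize(cv2.imread("pics/t9_full.png")[130:300,160:378],(320,250));cv2.imwrite("pics/m9.png",im)
```

```text
56.4833 [-0.36485204  1.26957518 -0.13789131]
```

View pics/m9.png

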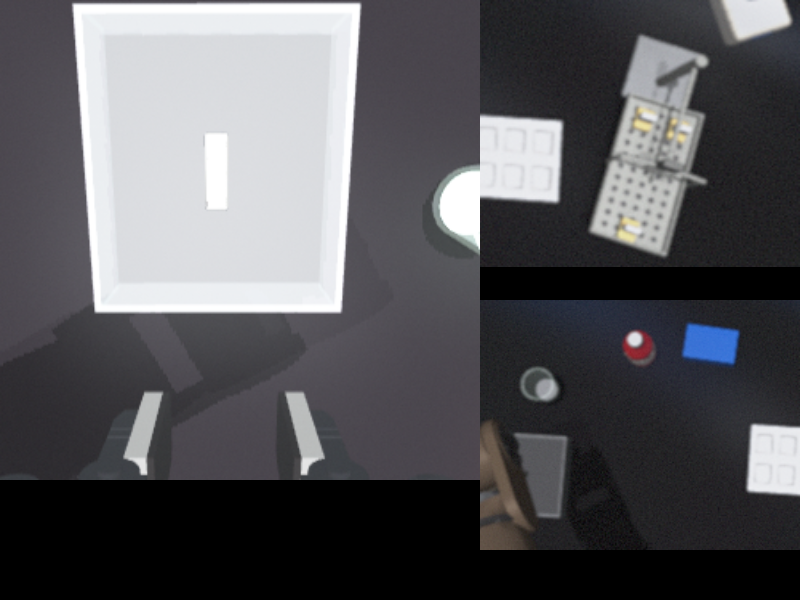

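The basket hangs level with all three blocks inside, and the bystanders are untouched. The cover is where I set it, with corners at (74,4), (360,3), (342,312), (96,312). Now I'll return it to the mould.

Run:
```python
from h import *
c=np.array([(74,4),(360,3),(342,312),(96,312)])/1.6+[190,0]
C,res=fit(load("c9"),box(.086,.096,.072),c,[.48,.36,-3]);print(C,res)
M=np.load("M.npy");p=C[:2];m=M[:2]
assert abs(C[0]-.48)<.02 and abs(C[1]-.36)<.02
r.command_gripper(.06);r.move_linear([*p,.2],v=.2,rotation=down(C[2]))
print(r.move_linear([*p,.080],v=.1,stop_force=10))
r.command_gripper(0,50);print(r.get_obs()["gripper_width"])
r.move_linear([*p,.2],v=.12);r.move_linear([*m,.2],v=.2,rotation=down(M[2]))
r.move_linear([*m,.11],v=.1)
print(r.move_linear([*m,.092],v=.03,stop_force=5),r.move_linear([*m,.076],v=.02,stop_force=4),r.get_obs()["ee_pos"])
r.sleep(.2);r.command_gripper(.06);r.move_linear([*m,.28],v=.15)
shot("wrist","f1");shot("top","f2");print(r.get_obs()["time_s"])
r.movep([.5,.2,.4],down(0));shot("side","f3");shot("top","f4")
a=cv2.imread("pics/f1_full.png")[:,120:520];b=cv2.imread("pics/f4_full.png")[140:300,190:510];s=cv2.imread("pics/f3_full.png")[90:240,220:420]
im=np.zeros((600,800,3),np.uint8);im[:400,:400]=a;im[:200,400:]=cv2.resize(b,(400,200));im[210:510,400:]=cv2.resize(s,(400,300));cv2.imwrite("pics/m10.png",im)
```

```text
[ 0.48139214  0.36075574 -3.37739779] [-0.4  0.1  0.5  0.2 -0.1 -0.4 -0.1  0.1]
False
0.012983974011013756
False True [ 0.51314031 -0.223312    0.08037253]
68.3583
```

View pics/m10.png

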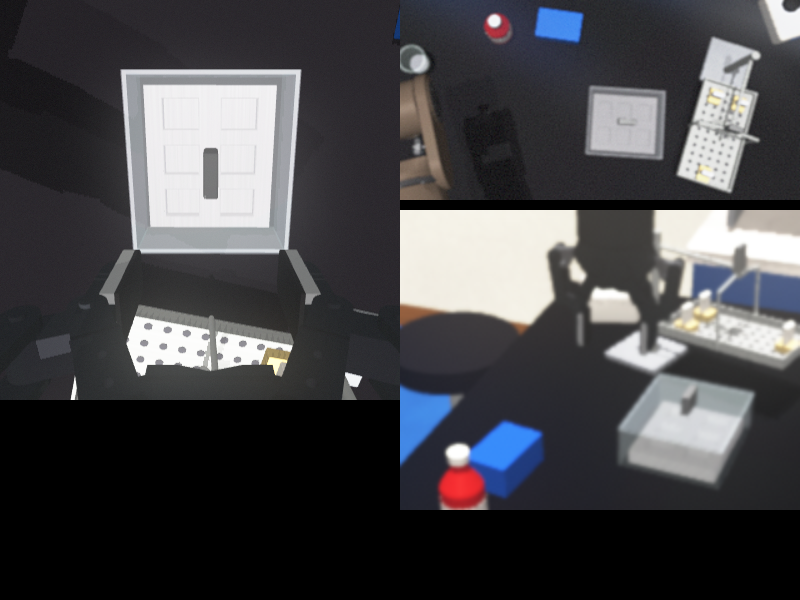

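The cover sits all the way down over the empty mould, the basket hangs level with three blocks in it, and the robot is clear of everything. I'm handing in.

```bash
python3 -c "
from h import *
r.sleep(1);print(ticket.job_done())"
```

```text
the job is handed in; nothing more can be done
None
```

The job is handed in, about 70 s in with no verdict returned: the last pictures show all three blocks in the basket hanging level on the hook, the cover down over the empty mould, and the flask, tipbox and beaker where they were.

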